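# Unlock the bottle chiller on the bar

## Task

Unlock the bottle chiller on the bar: take its key with the red grip from the wooden tool block, feel for the hidden slot at the bottom of the lock on the lid by turning the key gently back and forth under light pressure, and let it drop fully home without forcing it. Then turn the key clockwise until the lock frees the lid, and let go so that the sprung lid rises ajar with the key left standing in the lock. Leave the glasses, the steel cup and the matchbox where they are.

Things in the scene. Friction and masses are not known exactly. Their poses are not given: they have to be found in the camera images.
- key: Key standing upright in the tool block, loose, 90 g. Origin at the blade's lower end, z up the key. Blade 5 mm thick (x), 20 mm wide (y), z 0 to 12 mm; round barrel 22 mm in diameter, z 12 to 52 mm, its lower face a shoulder round the blade; thin neck; flat red grip 13 mm thick (x), 44 mm wide (y), z 60 to 96 mm, in the blade's plane. Pinch the grip across its 13 mm from above
- tool_block: Dark wooden bar tool block, fixed, 64 x 124 mm and 50 mm high; origin at the middle of its underside, y along its length. The key stands in a 24 mm round hole, 40 mm deep, at y = -20 mm; a dark bottle stopper stands 36 mm proud at y = +38 mm
- chiller: Steel top-loading bottle chiller, fixed, 300 (x) x 344 (y) mm, lid top at 149 mm; origin at the middle of its underside; its louvred front faces -x. The lid is hinged along the far (+x) edge
- lock_mouth (a point): Centre of the countersunk mouth of the dark round lock on the lid, 161 mm above the bar and 12 mm above the lid top; moves with the lid; axes as the chiller's while the lid is shut. Round bore 24 mm in diameter, 25 mm deep down to the plug. With the key home (shoulder on the plug) its end lies 37 mm or a little more below this point; a blade that has not found the slot stops 25 to 29 mm below
- lid (a joint): Lid: 0 shut, 0.17 rad fully up. The blade turns plug and cam against about 0.05 N m (a light push does not drag them). The cam frees the lid when the slot is 48 to 52 degrees clockwise of the chiller's y axis (blade play adds up to 5 at the key); dead stop at 80. A damped spring then lifts it, 2 to 4 N at the lock: a hand on the key holds it down, it rises in 1 to 2 s once let go
- glass_1: Upturned wine glass, loose, 81 mm in diameter, 202 mm high; origin under its middle; bystander
- glass_2: Upturned wine glass, as glass_1; bystander
- steel_cup: Steel cup with a strap handle, loose, 58 x 79 x 92 mm; origin at the underside; bystander, stands on the other side of the chiller from the tool block
- matchbox: Matchbox, loose, 36 x 54 x 15 mm; origin at the underside; bystander in front of the chiller
- key_tip (a point): Middle of the blade's lower end: the origin of the key
- plug_face (a point): Point on the lock's axis, 25 mm below the mouth, at the face of the sprung plug, under a black dust shutter that yields to the blade; its axes do not turn with the plug. The plug gives 4 mm (2 N at first, 9 N at the bottom). Its hidden slot, 6.5 mm wide, 14 mm deep, takes the blade within about 4 degrees; it was left 45 degrees anticlockwise to 40 clockwise (from above) of the chiller's y axis

How it is judged:
By the outcome, as a careful person would: the job done as asked, in the order asked, and still so for the second after the job is handed in, with the robot touching nothing.
It also fails if it takes over 67 s, if anything falls off the work surface, if the arm or the gripper's body presses on something with over 40 N, if the wrist force passes 120 N, or if a joint passes its speed limit or range.

## Robot

A 7-joint arm with a two-finger parallel gripper is mounted at the origin on a cart in front of the work surface, level with it; the furniture and walls round the work are solid. World frame = base frame: x ahead of the robot, y to its left, z up, the work surface at z = 0. Lengths are in mm, angles in rad, forces in N, time in s.
With the tool pointing down it reaches from about 400 to 875 mm from the base axis. Payload 4.4 kg.
Tool frame: the origin (TCP) lies on the centre line of the jaws, within the pads' length; the fingertips stand 11 mm ahead of it and the grasp point (between the pads) lies 8 mm behind it (ctrl.tips_ahead is the distance from the TCP to the fingertips, in mm); z points along the fingers, y is the line along which they close (so a half turn about z gives the same grasp; the last joint's range is limited). The gripper opens to 85 mm and grips with 20 to 120 N. Pads are 22 mm wide; open, the fingers measure 114 mm over their backs; the gripper's body (76 mm by 85 mm) begins 54 mm behind the grasp point. The pads swing forward as they close: fully open they stand 13 mm farther back than shut.
Start: joints at [-1.236, 0.628, 0.038, 1.517, -0.027, 0.996, -0.02], TCP at [253.579, 598.511, 242.313] pointing down, gripper open.
Joint ranges: [-3.06, 3.06], [-0.37, 2.12], [-1.25, 1.32], [0.18, 2.47], [-1.1, 4.24], [0.23, 1.98], [-2.94, 2.94]. Speed limits (rad/s): [2.57, 2.57, 3.14, 3.14, 3.14, 3.14, 3.14].

## Interface

Orientations are given as [roll, pitch, yaw] about the fixed x, y, z axes, in that order (R = Rz(yaw) Ry(pitch) Rx(roll)).
In Python, from cell import ctrl, eyes, job gives the robot as it stands. The module is installed in compiled form; this text tells all that it offers.
- The arm moves only by the tool carry_out, never from a script. Its argument "moves" is a list of rows, each an object of numbers: "tx", "ty", "tz": the shift along the tool's x, y, z as a fraction of full scale; "twist": the turn about the tool's z as a fraction of full scale; "fingers": the opening, from 0 (shut) to 1 (fully open). In form: [{"tx": .., "ty": .., "tz": .., "twist": .., "fingers": ..}, ...]. A call has 1 to 12 rows; each row shifts and turns the commanded pose from where the row before left it, along the tool's axes as they then stand; what a row does not reach is not made up. Full scale, the value 1, is 0.3 m for a shift and pi rad for a turn. A row lasts 1/8 s, in which the tool goes at most 62.5 mm and 10.7 degrees, less where a joint would pass 70% of its speed; a pose out of reach is approached as far as the arm can. A call with a number of a shift or a turn outside -1 to 1 is refused whole. A call with a gripper value outside its range is refused whole. The fingers move at their own pace and stop on an object; the grip force is fixed at half the most. Time passes only in rows, so rows that do not move let the fingers close. It gives the time, the measured TCP pose, the force, the opening and the grip force at its end, in the units of the state.
- ctrl.read_state(): the state, without advancing time (a new reading comes with each control period).
- eyes.get_image(name): name is "scene" or "top" or "wrist"; returns a dict with "color" (384x512x3 uint8, blue, green, red), "fovy" (degrees; the focal length in pixels is half the picture's height over the tangent of half this angle, whatever the lens; pixels are square), "cx", "cy" (the principal point, pixels), "k1" (the pictures are not rectified: a ray, as slopes to the right and down, at radius r is drawn at 1 + k1 r^2 times it, then the intrinsics apply), "world_from_camera" (4x4, takes a point from camera to world coordinates). Camera axes: x right, y up, looking along -z (the intrinsics and any distortion apply to the point x, -y, -z); pixel columns grow to the right and rows downward; lengths in mm; the calibration is good to about 2 mm. A picture is of the moment at which its call begins. There is no depth.
- job.finish_job(): hands the job in; it is judged then, once.
The state is a dict: "clock": time; "qpos": joint angles; "qd": joint speeds; "tau": joint torques, N m; "eef_pos": TCP position; "tool_rot": TCP orientation; "force": force on the tool from outside, world axes, zero at the start; "torque": the same for the moment, N m; "width": finger opening in mm; "gripper_force": force on a finger pad.
Only numpy, scipy, OpenCV 4.12 (cv2) and the standard library are available. Lean on these libraries where they do the work, as an engineer would, in place of code of your own. Each camera call takes 0.05 s, during which the arm holds its last target. There are 200 camera calls.

## Working session

There is one attempt and no reset: what is moved stays moved. The work goes in short steps, Python scripts to look and compute and a tool call to move; the robot and the scene stay as the last step left them, time stands still between calls to the robot, and variables do not carry over. Pictures are saved under pics/ and viewed, at most 10 in all, crops included, and the job is handed in when it is done.

Besides the shell and the picture viewer there is one more tool, called after ">>>" by a JSON object that holds its "fn" and its "kwargs", one argument or row to a line. carry_out: Moves the arm, as the interface text tells. Its arguments: {"type":"object","properties":{"moves":{"type":"array","items":{"type":"object","properties":{"tx":{"type":"number","minimum":-1,"maximum":1},"ty":{"type":"number","minimum":-1,"maximum":1},"tz":{"type":"number","minimum":-1,"maximum":1},"twist":{"type":"number","minimum":-1,"maximum":1},"fingers":{"type":"number"}}}}},"required":["moves"]}

```bash
mkdir -p pics
cat > h.py <<'E'
import numpy as np, cv2
from cell import ctrl, eyes, job
from scipy.spatial.transform import Rotation as R
def ray(im,u,v):
    f=192/np.tan(np.radians(im["fovy"])/2)
    d=np.array([(u-im["cx"])/f,(v-im["cy"])/f]); p=d.copy()
    for _ in range(30): p=d/(1+im["k1"]*(p@p))
    T=np.array(im["world_from_camera"]); 
    return T[:3,3],T[:3,:3]@np.array([p[0],-p[1],-1])
def onz(im,u,v,z):
    o,d=ray(im,u,v); return o+d*(z-o[2])/d[2]
def proj(im,P):
    T=np.array(im["world_from_camera"]); f=192/np.tan(np.radians(im["fovy"])/2)
    c=T[:3,:3].T@(np.array(P)-T[:3,3]); s=np.array([c[0],-c[1]])/-c[2]
    s=s*(1+im["k1"]*(s@s)); return s*f+[im["cx"],im["cy"]]
def two(i1,a,i2,b):
    o1,d1=ray(i1,*a);o2,d2=ray(i2,*b)
    d1=d1/np.linalg.norm(d1);d2=d2/np.linalg.norm(d2)
    t=np.linalg.lstsq(np.c_[d1,-d2],o2-o1,rcond=None)[0]
    p,q=o1+t[0]*d1,o2+t[1]*d2
    return (p+q)/2,np.linalg.norm(p-q)
E
python3 - <<'E'
from h import *
np.set_printoptions(precision=3,suppress=True)
s=ctrl.read_state(); print(s, ctrl.tips_ahead)
import pickle
ims={}
for n in ["scene","top","wrist"]:
    im=eyes.get_image(n); ims[n]=im
    print(n,im["fovy"],im["cx"],im["cy"],im["k1"],np.array(im["world_from_camera"]))
pickle.dump(ims,open("ims0.pkl","wb"))
cv2.imwrite("pics/a.png",cv2.resize(ims["top"]["color"],(800,600),interpolation=cv2.INTER_CUBIC))
cv2.imwrite("pics/b.png",cv2.resize(ims["scene"]["color"],(800,600),interpolation=cv2.INTER_CUBIC))
E
```

```text
{'clock': 0.0, 'qpos': array([-1.236,  0.629,  0.038,  1.518, -0.027,  0.996, -0.02 ]), 'qd': array([-0.   , -0.   ,  0.001,  0.001,  0.   ,  0.002,  0.002]), 'tau': array([ -0.001, -56.339,   1.225, -19.346,   0.011,   0.01 ,  -0.   ]), 'eef_pos': array([253.347, 597.932, 241.385]), 'tool_rot': array([-3.14 ,  0.   ,  2.741]), 'force': array([ 0.425,  0.99 , -0.454]), 'torque': array([-0.041, -0.03 ,  0.033]), 'gripper_force': 0.0, 'width': 85.11122864779685} 11.0
scene 42.22738844107028 249.02545196531773 193.3975836101978 0.0690612166121709 [[  -0.493    0.58    -0.649 -535.376]
 [  -0.87    -0.315    0.379  696.718]
 [   0.016    0.751    0.66  1255.374]
 [   0.       0.       0.       1.   ]]
top 44.92902688081175 254.95856881636874 197.87816145894067 -0.1108459088713147 [[   0.027    0.975   -0.223  271.027]
 [  -1.       0.026   -0.007   64.87 ]
 [  -0.001    0.223    0.975 1462.782]
 [   0.       0.       0.       1.   ]]
wrist 63.64742193813375 256.31795782202664 195.33599163389493 -0.01791709365733557 [[  0.391  -0.88   -0.27  185.301]
 [  0.92    0.373   0.116 627.419]
 [ -0.002  -0.294   0.956 373.43 ]
 [  0.      0.      0.      1.   ]]
```

View pics/a.png

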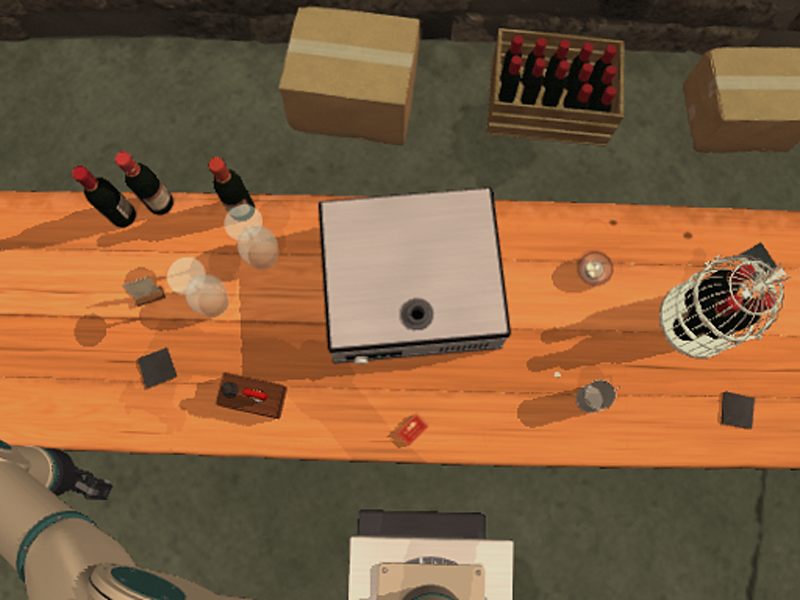

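View pics/b.png

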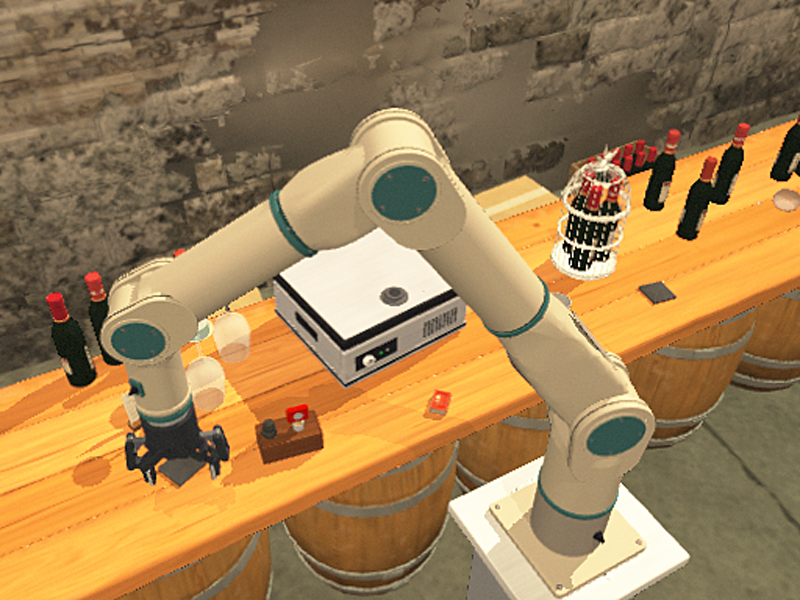

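Top view, in 800-px coordinates: the key grip is at (255,395) in the block at (250,396), with the lock at (416,314) on the lid. The matchbox is at (410,430), the cup at (596,396), and the two glasses lie beyond the block. The scene view agrees. Next I measure.

Run:
```python
from h import *
import pickle
np.set_printoptions(precision=1,suppress=True)
ims=pickle.load(open("ims0.pkl","rb"))
def redmask(im,box):
    h=cv2.cvtColor(im["color"],cv2.COLOR_BGR2HSV).astype(int); m=np.zeros(h.shape[:2],np.uint8)
    u0,v0,u1,v1=box
    r=((h[...,0]<6)|(h[...,0]>172))&(h[...,1]>190)&(h[...,2]>120)
    m[v0:v1,u0:u1]=r[v0:v1,u0:u1]; return m
t,s=ims["top"],ims["scene"]
m=redmask(t,(140,235,185,270)); M=cv2.moments(m,True); ct=(M['m10']/M['m00'],M['m01']/M['m00'])
r=cv2.minAreaRect(np.argwhere(m)[:,::-1].astype(np.float32)); print("top red",M['m00'],ct,r)
m2=redmask(s,(178,250,205,275)); M=cv2.moments(m2,True); cs=(M['m10']/M['m00'],M['m01']/M['m00'])
print("scene red",M['m00'],cs); print("key by two", two(t,ct,s,cs), "onz100",onz(t,*ct,100))
# block + stopper dark, lock
g=cv2.cvtColor(t["color"],cv2.COLOR_BGR2GRAY)
lm=np.zeros_like(g); lm[185:218,248:285]=(g[185:218,248:285]<120)
c=max(cv2.findContours(lm,0,2)[0],key=cv2.contourArea); e=cv2.fitEllipse(c); print("lock",e,onz(t,*e[0],161))
# lid top quad
h=cv2.cvtColor(t["color"],cv2.COLOR_BGR2HSV)
q=((h[...,1]<70)&(h[...,2]>130)).astype(np.uint8); q[:, :195]=0;q[:,335:]=0;q[:115]=0;q[240:]=0
c=max(cv2.findContours(q,0,2)[0],key=cv2.contourArea); 
a=cv2.approxPolyDP(cv2.convexHull(c),6,True)[:,0]; W=np.array([onz(t,*p,149) for p in a.astype(float)]);print("lid",a.tolist(),W)
# block mask: not orange -> dark
b=((h[...,2]<105)).astype(np.uint8); bb=np.zeros_like(b); bb[230:275,130:190]=b[230:275,130:190]
c=max(cv2.findContours(bb,0,2)[0],key=cv2.contourArea);rr=cv2.minAreaRect(c);print("block",rr,cv2.contourArea(c))
A=cv2.resize(t["color"][225:280,130:195],None,fx=8,fy=8,interpolation=cv2.INTER_CUBIC)
B=cv2.resize(t["color"][175:230,245:290],None,fx=5,fy=8,interpolation=cv2.INTER_CUBIC)
cv2.imwrite("pics/c.png",np.hstack([A,B]))
```

```text
top red 54.0 (162.87037037037038, 251.53703703703704) ((163.00001525878906, 251.49998474121094), (14.75127124786377, 3.579352855682373), 12.528807640075684)
scene red 95.0 (189.62105263157895, 263.7263157894737)
key by two (array([414. , 344.7,  89.8]), np.float64(1.8652170359441003)) onz100 [412.4 341.9 100. ]
lock ((266.1346435546875, 200.90846252441406), (19.6442928314209, 20.750492095947266), 71.475830078125) [560.1  41.9 161. ]
lid [[312, 121], [324, 211], [213, 222], [206, 130]] [[ 814.5  -92.   149. ]
 [ 537.4 -126.2  149. ]
 [ 496.6  192.9  149. ]
 [ 776.7  227.6  149. ]]
block ((160.3541259765625, 252.94297790527344), (41.35660171508789, 21.476593017578125), 11.888657569885254) 817.5
```

View pics/c.png

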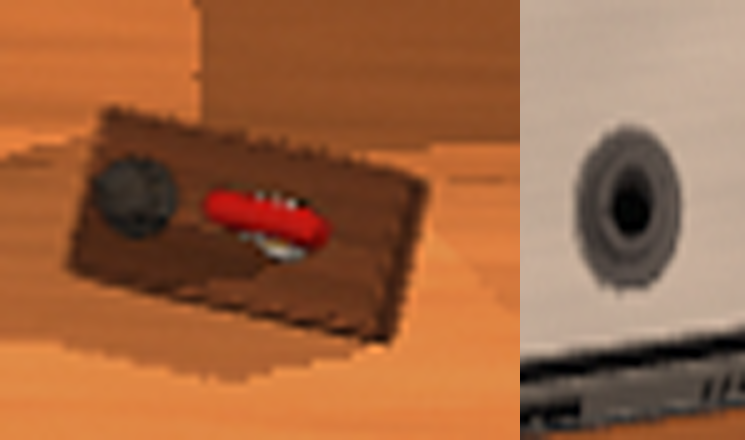

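The crop shows the red grip lying along the block, tilted about 12.5° in the image, with the stopper at its left. The lock mouth is a clean dark circle. Chiller yaw is about 7.2° and the lock is at about (560,42). I'll plan the hover over the key.

```bash
cat >> h.py <<'E'
def plan(d,tw,n,st=None):
    """rows for world shift d (mm), twist tw (deg, about tool z), n rows"""
    st=st or ctrl.read_state(); r=R.from_euler('xyz',st["tool_rot"])
    for i in range(n):
        t=r.inv().apply(np.array(d)/n)/300
        print("tx %.4f ty %.4f tz %.4f twist %.4f"%(*t,tw/n/180)); r=r*R.from_euler('z',tw/n,degrees=True)
E
python3 - <<'E'
from h import *
import pickle
ims=pickle.load(open("ims0.pkl","rb")); t=ims["top"]
c=np.array([163.,251.5]); v=np.array([np.cos(np.radians(12.5)),np.sin(np.radians(12.5))])*6
a,b=onz(t,*(c+v),104),onz(t,*(c-v),104); print("key yaw",np.degrees(np.arctan2(*(b-a)[[0,1]]*[-1,1])),np.linalg.norm(a-b))
# block
c=np.array([160.35,252.9]);th=np.radians(11.9);v=np.array([np.cos(th),np.sin(th)])*20
a,b=onz(t,*(c+v),50),onz(t,*(c-v),50); d=b-a; print("block yaw",np.degrees(np.arctan2(-d[0],d[1])),(a+b)/2)
for p in [(185,272),(208,296),(243,222),(258,247)]: print(onz(t,p[0]*.64,p[1]*.64,202),onz(t,p[0]*.64,p[1]*.64,100))
plan([160,-255,-32],80,8)
E
```

```text
key yaw -10.483463054827965 35.86386338345103
block yaw -9.864701528458593 [413.16665787 359.83848967  50.        ]
[617.7952815  464.62630646 202.        ] [645.84956564 496.96745754 100.        ]
[573.91890377 418.02309225 202.        ] [598.42349457 446.59394306 100.        ]
[716.08099543 365.16837418 202.        ] [752.08680521 389.46316461 100.        ]
[668.41115009 333.60475946 202.        ] [700.56036686 355.34598558 100.        ]
tx -0.1028 ty -0.0718 tz 0.0134 twist 0.0556
tx -0.1137 ty -0.0528 tz 0.0134 twist 0.0556
tx -0.1212 ty -0.0323 tz 0.0134 twist 0.0556
tx -0.1250 ty -0.0108 tz 0.0134 twist 0.0556
tx -0.1249 ty 0.0111 tz 0.0134 twist 0.0556
tx -0.1211 ty 0.0326 tz 0.0134 twist 0.0556
tx -0.1136 ty 0.0532 tz 0.0134 twist 0.0556
tx -0.1026 ty 0.0721 tz 0.0134 twist 0.0556
```

>>> {"fn": "carry_out", "kwargs": {
  "moves": [
    {"tx": -0.103, "ty": -0.072, "tz": 0.013, "twist": 0.055, "fingers": 1},
    {"tx": -0.114, "ty": -0.053, "tz": 0.013, "twist": 0.055, "fingers": 1},
    {"tx": -0.121, "ty": -0.032, "tz": 0.013, "twist": 0.055, "fingers": 1},
    {"tx": -0.125, "ty": -0.011, "tz": 0.013, "twist": 0.055, "fingers": 1},
    {"tx": -0.125, "ty": 0.011, "tz": 0.013, "twist": 0.055, "fingers": 1},
    {"tx": -0.121, "ty": 0.033, "tz": 0.013, "twist": 0.055, "fingers": 1},
    {"tx": -0.114, "ty": 0.053, "tz": 0.013, "twist": 0.055, "fingers": 1},
    {"tx": -0.103, "ty": 0.072, "tz": 0.013, "twist": 0.055, "fingers": 0.6},
    {"fingers": 0.6}
  ]
}}

```text
validation failed for argument at $.mo...
```

Run:
```python
from h import *
import pickle
np.set_printoptions(precision=3,suppress=True)
s=ctrl.read_state(); print(s["clock"],s["eef_pos"],np.degrees(s["tool_rot"]),s["qpos"],s["width"],s["force"])
im=eyes.get_image("wrist"); pickle.dump(im,open("w1.pkl","wb"))
cv2.imwrite("pics/d.png",cv2.resize(im["color"],(800,600),interpolation=cv2.INTER_CUBIC))
h=cv2.cvtColor(im["color"],cv2.COLOR_BGR2HSV).astype(int)
m=(((h[...,0]<6)|(h[...,0]>172))&(h[...,1]>190)&(h[...,2]>90)).astype(np.uint8)
n,l,st,ce=cv2.connectedComponentsWithStats(m); print(st[1:],ce[1:])
```

```text
0.15 [253.385 598.085 241.609] [-179.916    0.001  157.035] [-1.236  0.629  0.038  1.518 -0.027  0.996 -0.02 ] 85.40473218094645 [ 0.357  0.672 -0.129]
[] []
```

View pics/d.png

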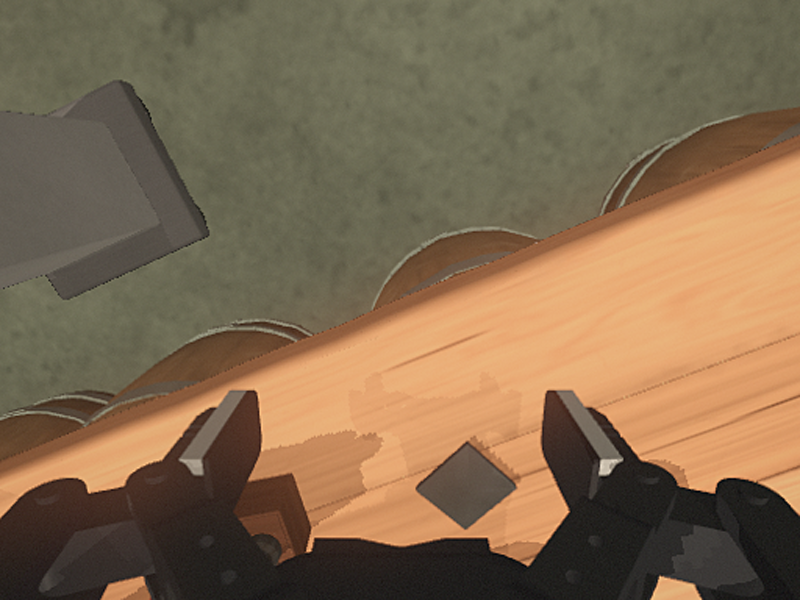

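The move was refused, so the wrist view is still from the start pose, with only the bar and fingers in it. I suspect every field is required, so I'm resending with all of them.

>>> {"fn": "carry_out", "kwargs": {
  "moves": [
    {"tx": -0.103, "ty": -0.072, "tz": 0.013, "twist": 0.055, "fingers": 1.0},
    {"tx": -0.114, "ty": -0.053, "tz": 0.013, "twist": 0.055, "fingers": 1.0},
    {"tx": -0.121, "ty": -0.032, "tz": 0.013, "twist": 0.055, "fingers": 1.0},
    {"tx": -0.125, "ty": -0.011, "tz": 0.013, "twist": 0.055, "fingers": 1.0},
    {"tx": -0.125, "ty": 0.011, "tz": 0.013, "twist": 0.055, "fingers": 1.0},
    {"tx": -0.121, "ty": 0.033, "tz": 0.013, "twist": 0.055, "fingers": 1.0},
    {"tx": -0.114, "ty": 0.053, "tz": 0.013, "twist": 0.055, "fingers": 1.0},
    {"tx": -0.103, "ty": 0.072, "tz": 0.013, "twist": 0.055, "fingers": 0.6},
    {"tx": 0.0, "ty": 0.0, "tz": 0.0, "twist": 0.0, "fingers": 0.6}
  ]
}}

```text
clock: 1.32
eef_pos: [417.0, 340.9, 211.0]
tool_rot: [3.14, 0.002, 1.352]
force: [-1.4, 0.1, -0.6]
width: 52.0
gripper_force: 0.0
```

Run:
```python
from h import *
import pickle
np.set_printoptions(precision=3,suppress=True)
s=ctrl.read_state(); print(s["clock"],s["eef_pos"],np.degrees(s["tool_rot"]),s["qpos"],s["width"],s["force"])
im=eyes.get_image("wrist"); pickle.dump(im,open("w1.pkl","wb"))
cv2.imwrite("pics/d2.png",cv2.resize(im["color"],(800,600),interpolation=cv2.INTER_CUBIC))
h=cv2.cvtColor(im["color"],cv2.COLOR_BGR2HSV).astype(int)
m=(((h[...,0]<6)|(h[...,0]>172))&(h[...,1]>190)&(h[...,2]>90)).astype(np.uint8)
n,l,st,ce=cv2.connectedComponentsWithStats(m); print(st[1:],ce[1:])
```

```text
1.325 [417.016 340.851 211.024] [179.928   0.112  77.467] [-1.016  0.541  0.416  1.872 -0.294  0.79  -0.662] 52.019027286947114 [-1.355  0.112 -0.619]
[[249 161   2   2   2]
 [253 162   2   2   2]
 [245 164   1   1   1]
 [256 165   2   1   2]
 [244 167   1   1   1]
 [248 166   1   1   1]
 [253 167   1   1   1]
 [257 168   1   2   2]
 [257 171   1   4   4]
 [243 173   2   3   3]
 [258 176   1   1   1]
 [244 180   1  19  19]
 [258 190   1   1   1]
 [258 197   1   1   1]] [[249.5   161.5  ]
 [253.5   162.5  ]
 [245.    164.   ]
 [256.5   165.   ]
 [244.    167.   ]
 [248.    166.   ]
 [253.    167.   ]
 [257.    168.5  ]
 [257.    172.5  ]
 [243.333 174.   ]
 [258.    176.   ]
 [244.    189.   ]
 [258.    190.   ]
 [258.    197.   ]]
```

View pics/d2.png

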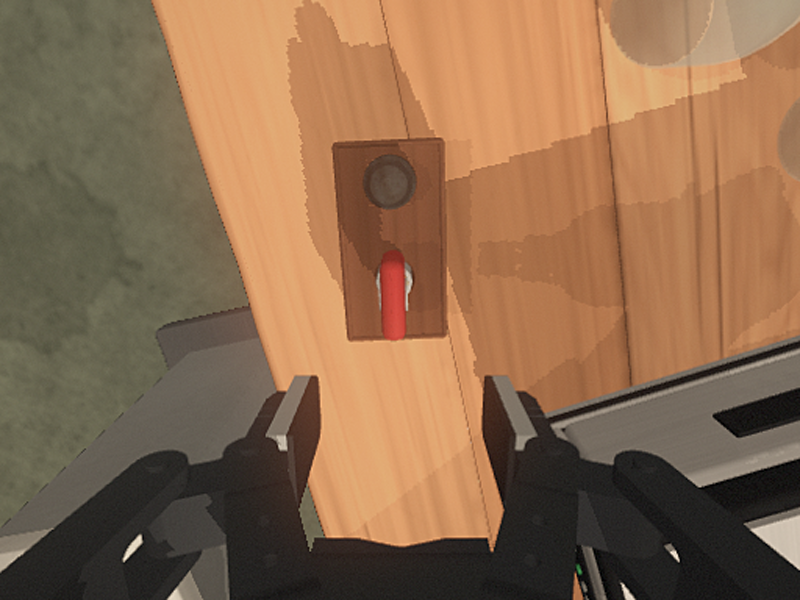

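The wrist view shows the block at (390,240), the stopper at (390,182), and the red grip nearly vertical from (393,252) to (395,338). Next: grip line and axis.

Run:
```python
from h import *
import pickle
np.set_printoptions(precision=2,suppress=True)
im=pickle.load(open("w1.pkl","rb"))
h=cv2.cvtColor(im["color"],cv2.COLOR_BGR2HSV).astype(int)
m=(((h[...,0]<7)|(h[...,0]>170))&(h[...,1]>170)&(h[...,2]>110)).astype(np.uint8); m[:150]=0;m[230:]=0;m[:,:235]=0;m[:,270:]=0
ys=np.arange(160,220)
L=[]
for y in ys:
    x=np.where(m[y])[0]
    if len(x): L.append((y,x.min(),x.max(),(x.min()+x.max())/2))
L=np.array(L); print(L[::6],L[-1])
P=np.array([onz(im,l[3]+.0,l[0],103) for l in L]); 
f=np.polyfit(P[:,1],P[:,0],1); print("slope yaw", -np.degrees(np.arctan(f[0])),"ends",P[0],P[-1],"mid",(P[0]+P[-1])/2, "len",np.linalg.norm(P[0]-P[-1]))
# block top corners (800px picture)
for p in [(333,143),(444,139),(447,338),(347,341)]: print(onz(im,p[0]*.64,p[1]*.64,50))
print("stopper",onz(im,390*.64,180*.64,86))
print("tool yaw",np.degrees(ctrl.read_state()["tool_rot"]))
```

```text
[[160.  249.  253.  251. ]
 [166.  244.  258.  251. ]
 [172.  243.  257.  250. ]
 [178.  243.  258.  250.5]
 [184.  244.  258.  251. ]
 [190.  244.  258.  251. ]
 [196.  244.  258.  251. ]
 [202.  244.  259.  251.5]
 [208.  245.  259.  252. ]
 [214.  246.  258.  252. ]] [217.  250.  253.  251.5]
slope yaw -11.592709004650782 ends [420.34 370.99 103.  ] [410.11 324.31 103.  ] mid [415.22 347.65 103.  ] len 47.787143327504275
[397.99 429.65  50.  ]
[460.77 417.87  50.  ]
[439.19 297.53  50.  ]
[375.47 309.66  50.  ]
stopper [426.41 403.77  86.  ]
tool yaw [180.     0.03  77.72]
```

>>> {"fn": "carry_out", "kwargs": {
  "moves": [
    {"tx": 0.013, "ty": -0.01, "tz": 0.1, "twist": 0.0, "fingers": 0.6},
    {"tx": 0.0, "ty": 0.0, "tz": 0.1, "twist": 0.0, "fingers": 0.6},
    {"tx": 0.0, "ty": 0.0, "tz": 0.1, "twist": 0.0, "fingers": 0.6},
    {"tx": 0.0, "ty": 0.0, "tz": 0.08, "twist": 0.0, "fingers": 0.6},
    {"tx": 0.0, "ty": 0.0, "tz": 0.045, "twist": 0.0, "fingers": 0.6},
    {"tx": 0.0, "ty": 0.0, "tz": 0.0, "twist": 0.0, "fingers": 0.4},
    {"tx": 0.0, "ty": 0.0, "tz": 0.0, "twist": 0.0, "fingers": 0.0},
    {"tx": 0.0, "ty": 0.0, "tz": 0.0, "twist": 0.0, "fingers": 0.0},
    {"tx": 0.0, "ty": 0.0, "tz": 0.0, "twist": 0.0, "fingers": 0.0},
    {"tx": 0.0, "ty": 0.0, "tz": 0.0, "twist": 0.0, "fingers": 0.0}
  ]
}}

```text
clock: 2.62
eef_pos: [413.8, 349.3, 84.5]
tool_rot: [3.14, -0.002, 1.358]
force: [-0.5, 0.2, 7.3]
width: 12.2
gripper_force: 60.2
```

Run:
```python
from h import *
np.set_printoptions(precision=3,suppress=True)
s=ctrl.read_state(); print(s["clock"],s["eef_pos"],np.degrees(s["tool_rot"]),s["width"],s["force"],s["torque"],s["gripper_force"])
```

```text
2.625 [413.776 349.282  84.544] [179.934  -0.106  77.835] 12.196510459470277 [-0.482  0.238  7.327] [ 0.059 -0.012 -0.031] 60.174111127853394
```

Gripped at 12.2 mm width. I'll lift and plan the transit, including a 26° twist so the sweep can start at the clockwise end.

Run:
```python
from h import *
plan([148.7,-304,0],25.6,7)
```

```text
tx -0.1266 ty 0.0997 tz -0.0001 twist 0.0203
tx -0.1200 ty 0.1076 tz -0.0001 twist 0.0203
tx -0.1129 ty 0.1150 tz -0.0001 twist 0.0203
tx -0.1053 ty 0.1220 tz -0.0001 twist 0.0203
tx -0.0973 ty 0.1285 tz -0.0001 twist 0.0203
tx -0.0889 ty 0.1344 tz -0.0001 twist 0.0203
tx -0.0802 ty 0.1398 tz -0.0001 twist 0.0203
```

>>> {"fn": "carry_out", "kwargs": {
  "moves": [
    {"tx": 0.0, "ty": 0.0, "tz": -0.05, "twist": 0.0, "fingers": 0.0},
    {"tx": 0.0, "ty": 0.0, "tz": -0.1, "twist": 0.0, "fingers": 0.0},
    {"tx": 0.0, "ty": 0.0, "tz": -0.15, "twist": 0.0, "fingers": 0.0},
    {"tx": 0.0, "ty": 0.0, "tz": -0.15, "twist": 0.0, "fingers": 0.0},
    {"tx": 0.0, "ty": 0.0, "tz": -0.13, "twist": 0.0, "fingers": 0.0}
  ]
}}

```text
clock: 3.25
eef_pos: [412.5, 348.2, 259.9]
tool_rot: [-3.141, 0.0, 1.358]
force: [-0.1, -1.1, -0.2]
width: 12.3
gripper_force: 59.5
```

>>> {"fn": "carry_out", "kwargs": {
  "moves": [
    {"tx": -0.127, "ty": 0.1, "tz": 0.0, "twist": 0.02, "fingers": 0.0},
    {"tx": -0.12, "ty": 0.108, "tz": 0.0, "twist": 0.02, "fingers": 0.0},
    {"tx": -0.113, "ty": 0.115, "tz": 0.0, "twist": 0.02, "fingers": 0.0},
    {"tx": -0.105, "ty": 0.122, "tz": 0.0, "twist": 0.02, "fingers": 0.0},
    {"tx": -0.097, "ty": 0.128, "tz": 0.0, "twist": 0.02, "fingers": 0.0},
    {"tx": -0.089, "ty": 0.134, "tz": 0.0, "twist": 0.02, "fingers": 0.0},
    {"tx": -0.08, "ty": 0.14, "tz": 0.0, "twist": 0.022, "fingers": 0.0},
    {"tx": 0.0, "ty": 0.0, "tz": 0.0, "twist": 0.0, "fingers": 0.0},
    {"tx": 0.0, "ty": 0.0, "tz": 0.0, "twist": 0.0, "fingers": 0.0}
  ]
}}

```text
clock: 4.38
eef_pos: [561.9, 45.6, 257.7]
tool_rot: [-3.14, 0.0, 0.912]
force: [-0.2, 1.0, -0.8]
width: 12.2
gripper_force: 59.4
```

Run:
```python
from h import *
import pickle
np.set_printoptions(precision=3,suppress=True)
s=ctrl.read_state(); print(s["clock"],s["eef_pos"],np.degrees(s["tool_rot"]),s["qpos"],s["width"],s["force"])
ims={n:eyes.get_image(n) for n in ["scene","top","wrist"]}; ims["st"]=s; pickle.dump(ims,open("ims2.pkl","wb"))
c=lambda im,u,v,w:cv2.resize(im["color"][v:v+w,u:u+w],(400,400),interpolation=cv2.INTER_CUBIC)
t=proj(ims["top"],[560,42,190]);q=proj(ims["scene"],[560,42,190]);w=proj(ims["wrist"],[560,42,190]);print(t,q,w)
cv2.imwrite("pics/e.png",np.hstack([c(ims["scene"],int(q[0])-40,int(q[1])-40,80),c(ims["wrist"],max(0,int(w[0])-100),max(0,min(184,int(w[1])-100)),200)]))
```

```text
4.375 [561.898  45.647 257.679] [-179.898    0.008   52.277] [-0.497  0.543  0.571  1.754 -0.352  0.95  -0.442] 12.196422271993344 [-0.216  1.037 -0.834]
[266.341 198.709] [252.926 181.215] [257.684 221.618]
```

View pics/e.png

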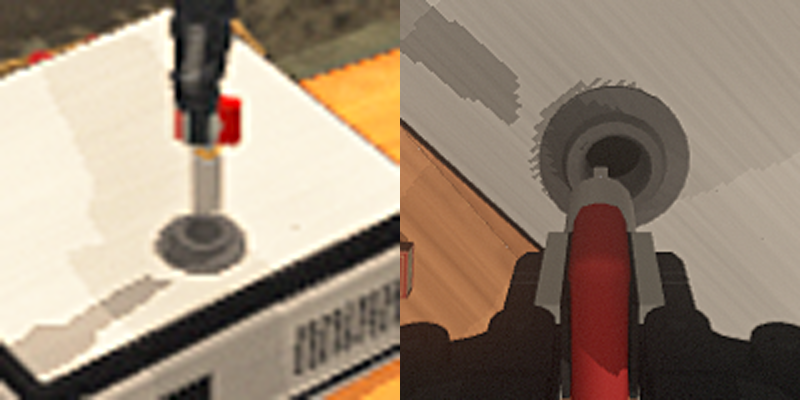

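The right-hand wrist crop shows the dark lock ring centred near (614,156), the blade tip at (601,168) and the barrel shoulder at (601,180). The key is held straight, a few mm short of the lock. The scene crop (left) agrees. Now I'll compute both in the wrist view.

Run:
```python
from h import *
import pickle
np.set_printoptions(precision=2,suppress=True)
I=pickle.load(open("ims2.pkl","rb"));w=I["wrist"];s=I["st"]
o=np.array([max(0,int(257.68)-100),121]); pix=lambda x,y:(np.array([x-400,y])+.5)/2+o-.5
Rt=R.from_euler('xyz',s["tool_rot"]);tx=Rt.apply([1,0,0]);ty=Rt.apply([0,1,0])
g=cv2.cvtColor(w["color"],cv2.COLOR_BGR2GRAY).astype(float)
# outer rim of lock: sample manually-seen points + circle fit at z=161
pts=[(612,86),(660,103),(688,150),(680,190),(655,215)]
W=np.array([onz(w,*pix(*p),158) for p in pts]); A=np.c_[2*W[:,:2],np.ones(len(W))]; x=np.linalg.lstsq(A,(W[:,:2]**2).sum(1),rcond=None)[0]
print("outer circle",x[:2],np.sqrt(x[2]+x[:2]@x[:2]))
# inner: bore edge / countersink outer
for name,ps,z in [("sink",[(566,150),(580,128),(610,120),(640,125),(660,150),(655,180)],161)]:
    W=np.array([onz(w,*pix(*p),z) for p in ps]); A=np.c_[2*W[:,:2],np.ones(len(W))]; x=np.linalg.lstsq(A,(W[:,:2]**2).sum(1),rcond=None)[0]
    print(name,x[:2],np.sqrt(x[2]+x[:2]@x[:2]))
tz=s["eef_pos"][2]-74.5
tip=onz(w,*pix(601,168),tz)-10*tx; sh=onz(w,*pix(601,179),tz+12)-11*tx
print("tip",tip,"from shoulder",sh,"tcp-rel tool xy",[( (p-s["eef_pos"])@tx,(p-s["eef_pos"])@ty) for p in (tip,sh)])
cv2.imwrite("pics/f.png",cv2.resize(w["color"][150:250,207:317],(770,700),interpolation=cv2.INTER_CUBIC)[:600])
# scene: lock centre ; key barrel
S=I["scene"]; q=np.array([252.926,181.215]).astype(int)-40; ps=lambda x,y:(np.array([x,y])+.5)/5+q-.5
print("lock scene",onz(S,*ps(201,237),161)); print("barrel centre scene", two(S,ps(206,180),w,pix(600.5,190)))
for k in (150,190,209): print(k, ps(206,k))
```

```text
outer circle [566.79  42.99] 29.17635319730197
sink [565.82  42.83] 18.60223016175184
tip [559.76  42.2  183.18] from shoulder [559.26  41.59 195.18] tcp-rel tool xy [(np.float64(-4.017873251132734), np.float64(0.551341037961927)), (np.float64(-4.816418222817305), np.float64(0.5074919716593534))]
lock scene [560.62  45.32 161.  ]
barrel centre scene (array([564.38,  45.49, 205.61]), np.float64(9.736068884316293))
150 [252.8 170.6]
190 [252.8 178.6]
209 [252.8 182.4]
```

View pics/f.png

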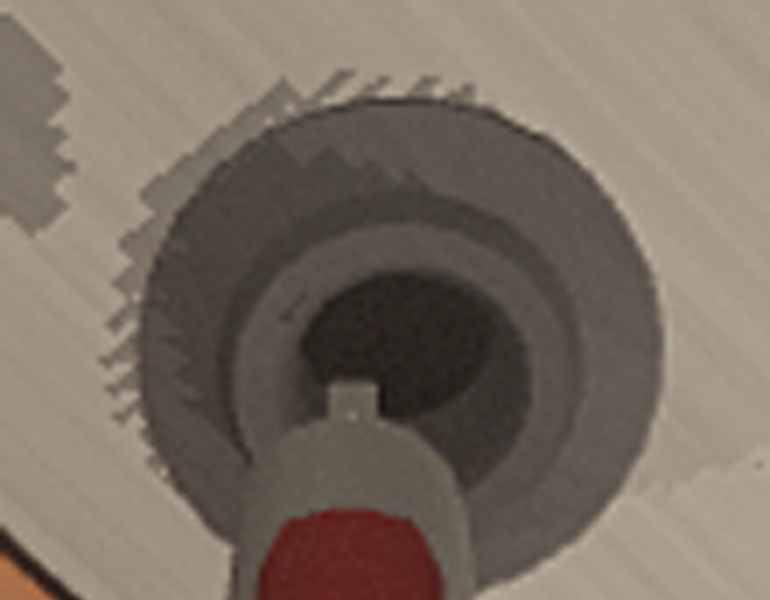

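The enlarged wrist crop shows the collar centred near x=402 with its outer edges at 140 and 663. The blade is at x=353, left of the axis. The wrist view gives a relative correction of about (+5.5, +0.5) mm. I'll move and lower to just above the mouth, then check again.

>>> {"fn": "carry_out", "kwargs": {
  "moves": [
    {"tx": 0.0125, "ty": 0.0135, "tz": 0.0, "twist": 0.0, "fingers": 0.0},
    {"tx": 0.0, "ty": 0.0, "tz": 0.03, "twist": 0.0, "fingers": 0.0},
    {"tx": 0.0, "ty": 0.0, "tz": 0.03, "twist": 0.0, "fingers": 0.0},
    {"tx": 0.0, "ty": 0.0, "tz": 0.0, "twist": 0.0, "fingers": 0.0},
    {"tx": 0.0, "ty": 0.0, "tz": 0.0, "twist": 0.0, "fingers": 0.0}
  ]
}}

```text
clock: 5.15
eef_pos: [568.2, 45.5, 239.5]
tool_rot: [-3.141, 0.0, 0.912]
force: [0.3, 0.2, -1.0]
width: 11.9
gripper_force: 59.5
```

Run:
```python
from h import *
import pickle
np.set_printoptions(precision=2,suppress=True)
s=ctrl.read_state(); print(s["clock"],s["eef_pos"],np.degrees(s["tool_rot"]),s["force"],s["torque"])
w=eyes.get_image("wrist");S=eyes.get_image("scene"); pickle.dump((w,S,s),open("i3.pkl","wb"))
p=proj(w,[566,43,161]);print(p)
q=proj(S,[566,43,165]);print(q)
a=cv2.resize(w["color"][140:240,207:307],(600,600),interpolation=cv2.INTER_CUBIC)
cv2.imwrite("pics/g.png",a)
```

```text
5.15 [568.21  45.54 239.47] [-179.99    0.01   52.26] [ 0.33  0.21 -1.  ] [-0.03  0.01 -0.02]
[255.28 213.89]
[251.63 185.98]
```

View pics/g.png

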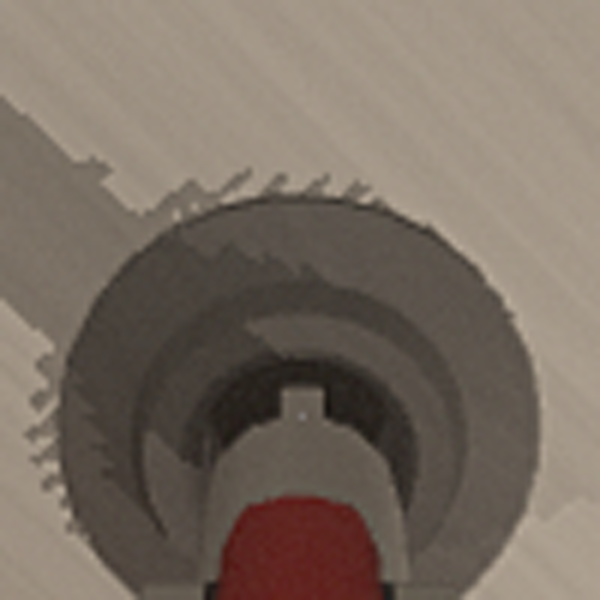

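The blade at x=302 is now centred over the bore (edges about 195 and 415, collar 62–540), with a fore-aft gap of about 30 px, as expected for a centred key. Lowering into the bore gently.

>>> {"fn": "carry_out", "kwargs": {
  "moves": [
    {"tx": 0.0, "ty": 0.0, "tz": 0.02, "twist": 0.0, "fingers": 0.0},
    {"tx": 0.0, "ty": 0.0, "tz": 0.02, "twist": 0.0, "fingers": 0.0},
    {"tx": 0.0, "ty": 0.0, "tz": 0.02, "twist": 0.0, "fingers": 0.0},
    {"tx": 0.0, "ty": 0.0, "tz": 0.0, "twist": 0.0, "fingers": 0.0},
    {"tx": 0.0, "ty": 0.0, "tz": 0.0, "twist": 0.0, "fingers": 0.0}
  ]
}}

```text
clock: 5.88
eef_pos: [568.4, 45.6, 221.6]
tool_rot: [3.141, -0.0, 0.912]
force: [0.8, 0.0, -0.9]
width: 11.8
gripper_force: 59.5
```

>>> {"fn": "carry_out", "kwargs": {
  "moves": [
    {"tx": 0.0, "ty": 0.0, "tz": 0.01, "twist": 0.0, "fingers": 0.0},
    {"tx": 0.0, "ty": 0.0, "tz": 0.01, "twist": 0.0, "fingers": 0.0},
    {"tx": 0.0, "ty": 0.0, "tz": 0.01, "twist": 0.0, "fingers": 0.0},
    {"tx": 0.0, "ty": 0.0, "tz": 0.0, "twist": 0.0, "fingers": 0.0},
    {"tx": 0.0, "ty": 0.0, "tz": 0.0, "twist": 0.0, "fingers": 0.0}
  ]
}}

```text
clock: 6.5
eef_pos: [568.2, 45.6, 212.5]
tool_rot: [-3.141, 0.0, 0.912]
force: [0.7, -0.2, -1.3]
width: 12.1
gripper_force: 59.5
```

>>> {"fn": "carry_out", "kwargs": {
  "moves": [
    {"tx": 0.0, "ty": 0.0, "tz": 0.005, "twist": 0.0, "fingers": 0.0},
    {"tx": 0.0, "ty": 0.0, "tz": 0.005, "twist": 0.0, "fingers": 0.0},
    {"tx": 0.0, "ty": 0.0, "tz": 0.0, "twist": 0.0, "fingers": 0.0},
    {"tx": 0.0, "ty": 0.0, "tz": 0.0, "twist": 0.0, "fingers": 0.0}
  ]
}}

```text
clock: 7.0
eef_pos: [568.2, 45.6, 209.7]
tool_rot: [3.142, -0.0, 0.912]
force: [-1.5, -0.5, 2.2]
width: 11.7
gripper_force: 60.0
```

Contact, with about 3 N. I'll press 1 mm more and sweep anticlockwise in small steps.

>>> {"fn": "carry_out", "kwargs": {
  "moves": [
    {"tx": 0.0, "ty": 0.0, "tz": 0.0035, "twist": 0.0, "fingers": 0.0},
    {"tx": 0.0, "ty": 0.0, "tz": 0.0, "twist": -0.008, "fingers": 0.0},
    {"tx": 0.0, "ty": 0.0, "tz": 0.0, "twist": -0.01, "fingers": 0.0},
    {"tx": 0.0, "ty": 0.0, "tz": 0.0, "twist": -0.01, "fingers": 0.0},
    {"tx": 0.0, "ty": 0.0, "tz": 0.0, "twist": -0.01, "fingers": 0.0},
    {"tx": 0.0, "ty": 0.0, "tz": 0.0, "twist": -0.01, "fingers": 0.0},
    {"tx": 0.0, "ty": 0.0, "tz": 0.0, "twist": -0.01, "fingers": 0.0},
    {"tx": 0.0, "ty": 0.0, "tz": 0.0, "twist": -0.01, "fingers": 0.0},
    {"tx": 0.0, "ty": 0.0, "tz": 0.0, "twist": -0.01, "fingers": 0.0},
    {"tx": 0.0, "ty": 0.0, "tz": 0.0, "twist": 0.0, "fingers": 0.0}
  ]
}}

```text
clock: 8.25
eef_pos: [567.7, 45.5, 208.4]
tool_rot: [-3.141, 0.0, 1.158]
force: [-4.7, -3.2, 5.6]
width: 12.5
gripper_force: 60.3
```

```bash
cat > st.py <<'E'
from h import *
np.set_printoptions(precision=3,suppress=True)
s=ctrl.read_state(); print(s["clock"],s["eef_pos"],np.degrees(s["tool_rot"]),s["force"],s["torque"],"rel",np.degrees(s["tool_rot"][2])-97.2)
E
python3 st.py
```

```text
8.25 [567.739  45.49  208.403] [-179.941    0.027   66.333] [-4.693 -3.185  5.596] [-0.67   1.031 -0.013] rel -30.866918104695856
```

No drop yet at about 6 N. Some side load has built up because the key axis sits 4 mm off the TCP, so I'll correct that and compensate while turning.

>>> {"fn": "carry_out", "kwargs": {
  "moves": [
    {"tx": -0.002, "ty": -0.003, "tz": 0.0, "twist": 0.0, "fingers": 0.0},
    {"tx": 0.0, "ty": 0.0, "tz": 0.0, "twist": 0.0, "fingers": 0.0}
  ]
}}

```text
clock: 8.5
eef_pos: [567.5, 45.5, 208.5]
tool_rot: [3.141, -0.0, 1.157]
force: [-2.9, -1.6, 2.1]
width: 12.5
gripper_force: 60.0
```

```bash
python3 st.py
```

```text
8.5 [567.524  45.505 208.524] [179.957  -0.013  66.317] [-2.866 -1.572  2.126] [-0.565  0.622 -0.022] rel -30.883372725120324
```

>>> {"fn": "carry_out", "kwargs": {
  "moves": [
    {"tx": -0.0015, "ty": -0.0015, "tz": 0.0015, "twist": 0.0, "fingers": 0.0},
    {"tx": 0.0, "ty": -0.0004, "tz": 0.0, "twist": -0.01, "fingers": 0.0},
    {"tx": 0.0, "ty": -0.0004, "tz": 0.0, "twist": -0.01, "fingers": 0.0},
    {"tx": 0.0, "ty": -0.0004, "tz": 0.0, "twist": -0.01, "fingers": 0.0},
    {"tx": 0.0, "ty": -0.0004, "tz": 0.0, "twist": -0.01, "fingers": 0.0},
    {"tx": 0.0, "ty": -0.0004, "tz": 0.0, "twist": -0.01, "fingers": 0.0},
    {"tx": 0.0, "ty": -0.0004, "tz": 0.0, "twist": -0.01, "fingers": 0.0},
    {"tx": 0.0, "ty": -0.0004, "tz": 0.0, "twist": -0.01, "fingers": 0.0},
    {"tx": 0.0, "ty": 0.0, "tz": 0.0, "twist": 0.0, "fingers": 0.0}
  ]
}}

```text
clock: 9.62
eef_pos: [566.0, 45.7, 208.2]
tool_rot: [3.141, -0.001, 1.378]
force: [1.5, 0.3, 4.1]
width: 12.3
gripper_force: 60.2
```

```bash
python3 st.py
```

```text
9.625 [566.045  45.735 208.175] [179.974  -0.03   78.942] [1.479 0.308 4.137] [ 0.164 -0.351 -0.043] rel -18.25776612506931
```

>>> {"fn": "carry_out", "kwargs": {
  "moves": [
    {"tx": 0.0, "ty": -0.0004, "tz": 0.0, "twist": -0.01, "fingers": 0.0},
    {"tx": 0.0, "ty": -0.0004, "tz": 0.0, "twist": -0.01, "fingers": 0.0},
    {"tx": 0.0, "ty": -0.0004, "tz": 0.0, "twist": -0.01, "fingers": 0.0},
    {"tx": 0.0, "ty": -0.0004, "tz": 0.0, "twist": -0.01, "fingers": 0.0},
    {"tx": 0.0, "ty": -0.0004, "tz": 0.0, "twist": -0.01, "fingers": 0.0},
    {"tx": 0.0, "ty": -0.0004, "tz": 0.0, "twist": -0.01, "fingers": 0.0},
    {"tx": 0.0, "ty": -0.0004, "tz": 0.0, "twist": -0.01, "fingers": 0.0},
    {"tx": 0.0, "ty": -0.0004, "tz": 0.0, "twist": -0.01, "fingers": 0.0},
    {"tx": 0.0, "ty": 0.0, "tz": 0.0, "twist": 0.0, "fingers": 0.0}
  ]
}}

```text
clock: 10.75
eef_pos: [563.8, 45.6, 207.4]
tool_rot: [-3.139, -0.0, 1.629]
force: [2.1, -0.8, -0.9]
width: 12.2
gripper_force: 59.5
```

```bash
python3 st.py
```

```text
10.75 [563.846  45.598 207.4  ] [-179.868   -0.008   93.344] [ 2.074 -0.816 -0.863] [-0.045 -0.297 -0.023] rel -3.855627947407669
```

Fz fell back to baseline and z dipped, so the blade has caught in the slot. Lowering gently to see if it goes in.

>>> {"fn": "carry_out", "kwargs": {
  "moves": [
    {"tx": 0.0, "ty": 0.0, "tz": 0.005, "twist": 0.0, "fingers": 0.0},
    {"tx": 0.0, "ty": 0.0, "tz": 0.005, "twist": 0.0, "fingers": 0.0},
    {"tx": 0.0, "ty": 0.0, "tz": 0.0, "twist": 0.0, "fingers": 0.0}
  ]
}}

```text
clock: 11.12
eef_pos: [564.1, 45.7, 204.5]
tool_rot: [-3.14, -0.0, 1.629]
force: [0.3, 0.2, -1.6]
width: 12.3
gripper_force: 59.5
```

```bash
python3 st.py
```

```text
11.125 [564.084  45.669 204.517] [-179.891   -0.004   93.316] [ 0.347  0.168 -1.645] [-0.016  0.002 -0.053] rel -3.8841181632465833
```

It goes in freely, and is already below the plug's 4 mm of give. Continuing to the shoulder.

>>> {"fn": "carry_out", "kwargs": {
  "moves": [
    {"tx": 0.0, "ty": 0.0, "tz": 0.005, "twist": 0.0, "fingers": 0.0},
    {"tx": 0.0, "ty": 0.0, "tz": 0.005, "twist": 0.0, "fingers": 0.0},
    {"tx": 0.0, "ty": 0.0, "tz": 0.004, "twist": 0.0, "fingers": 0.0},
    {"tx": 0.0, "ty": 0.0, "tz": 0.0, "twist": 0.0, "fingers": 0.0}
  ]
}}

```text
clock: 11.62
eef_pos: [564.5, 45.6, 200.7]
tool_rot: [-3.141, -0.0, 1.629]
force: [-0.1, -0.3, -1.8]
width: 12.0
gripper_force: 59.4
```

```bash
python3 st.py
```

```text
11.625 [564.525  45.555 200.688] [-179.955   -0.002   93.313] [-0.133 -0.254 -1.788] [-0.014  0.154  0.008] rel -3.886746360766594
```

>>> {"fn": "carry_out", "kwargs": {
  "moves": [
    {"tx": 0.0, "ty": 0.0, "tz": 0.004, "twist": 0.0, "fingers": 0.0},
    {"tx": 0.0, "ty": 0.0, "tz": 0.003, "twist": 0.0, "fingers": 0.0},
    {"tx": 0.0, "ty": 0.0, "tz": 0.0, "twist": 0.0, "fingers": 0.0},
    {"tx": 0.0, "ty": 0.0, "tz": 0.0, "twist": 0.0, "fingers": 0.0}
  ]
}}

```text
clock: 12.12
eef_pos: [564.6, 45.6, 198.9]
tool_rot: [-3.141, -0.0, 1.629]
force: [-1.3, 0.1, 0.7]
width: 12.1
gripper_force: 59.7
```

```bash
python3 st.py
```

```text
12.125 [564.629  45.583 198.865] [-179.976   -0.006   93.317] [-1.295  0.081  0.712] [-0.007  0.5    0.01 ] rel -3.883404054013212
```

>>> {"fn": "carry_out", "kwargs": {
  "moves": [
    {"tx": 0.0, "ty": 0.0, "tz": 0.004, "twist": 0.0, "fingers": 0.0},
    {"tx": 0.0, "ty": 0.0, "tz": 0.0, "twist": 0.0, "fingers": 0.0},
    {"tx": 0.0, "ty": 0.0, "tz": 0.0, "twist": 0.0, "fingers": 0.0}
  ]
}}

```text
clock: 12.5
eef_pos: [564.7, 45.6, 197.6]
tool_rot: [-3.141, -0.0, 1.629]
force: [-2.6, -1.0, 1.9]
width: 12.1
gripper_force: 59.9
```

```bash
python3 st.py
```

```text
12.5 [564.67   45.576 197.623] [-179.979   -0.005   93.313] [-2.558 -1.045  1.859] [-0.034  0.689  0.009] rel -3.887307303279755
```

The shoulder is on the sprung plug: the travel since first plug contact is about 12.7 mm and the force is a soft 3 N. Now I turn clockwise about the key axis.

>>> {"fn": "carry_out", "kwargs": {
  "moves": [
    {"tx": 0.0, "ty": -0.0015, "tz": 0.0, "twist": 0.0, "fingers": 0.0},
    {"tx": 0.0, "ty": 0.0006, "tz": 0.0, "twist": 0.015, "fingers": 0.0},
    {"tx": 0.0, "ty": 0.0006, "tz": 0.0, "twist": 0.015, "fingers": 0.0},
    {"tx": 0.0, "ty": 0.0006, "tz": 0.0, "twist": 0.015, "fingers": 0.0},
    {"tx": 0.0, "ty": 0.0006, "tz": 0.0, "twist": 0.015, "fingers": 0.0},
    {"tx": 0.0, "ty": 0.0006, "tz": 0.0, "twist": 0.015, "fingers": 0.0},
    {"tx": 0.0, "ty": 0.0006, "tz": 0.0, "twist": 0.015, "fingers": 0.0},
    {"tx": 0.0, "ty": 0.0006, "tz": 0.0, "twist": 0.015, "fingers": 0.0},
    {"tx": 0.0, "ty": 0.0006, "tz": 0.0, "twist": 0.015, "fingers": 0.0},
    {"tx": 0.0, "ty": 0.0006, "tz": 0.0, "twist": 0.015, "fingers": 0.0},
    {"tx": 0.0, "ty": 0.0006, "tz": 0.0, "twist": 0.015, "fingers": 0.0},
    {"tx": 0.0, "ty": 0.0, "tz": 0.0, "twist": 0.0, "fingers": 0.0}
  ]
}}

```text
clock: 14.0
eef_pos: [566.3, 45.3, 197.6]
tool_rot: [3.141, -0.0, 1.157]
force: [-1.0, 0.1, 2.1]
width: 12.1
gripper_force: 59.9
```

```bash
python3 st.py
```

```text
14.0 [566.348  45.327 197.599] [179.978  -0.001  66.274] [-0.989  0.083  2.101] [0.098 0.286 0.057] rel -30.925726173926094
```

Tz is 0.057 N m, so the plug is turning with the key, and the side forces are small. Continuing to about 60° clockwise.

>>> {"fn": "carry_out", "kwargs": {
  "moves": [
    {"tx": 0.0, "ty": 0.0006, "tz": 0.0, "twist": 0.015, "fingers": 0.0},
    {"tx": 0.0, "ty": 0.0006, "tz": 0.0, "twist": 0.015, "fingers": 0.0},
    {"tx": 0.0, "ty": 0.0006, "tz": 0.0, "twist": 0.015, "fingers": 0.0},
    {"tx": 0.0, "ty": 0.0006, "tz": 0.0, "twist": 0.015, "fingers": 0.0},
    {"tx": 0.0, "ty": 0.0006, "tz": 0.0, "twist": 0.015, "fingers": 0.0},
    {"tx": 0.0, "ty": 0.0006, "tz": 0.0, "twist": 0.015, "fingers": 0.0},
    {"tx": 0.0, "ty": 0.0006, "tz": 0.0, "twist": 0.015, "fingers": 0.0},
    {"tx": 0.0, "ty": 0.0006, "tz": 0.0, "twist": 0.015, "fingers": 0.0},
    {"tx": 0.0, "ty": 0.0006, "tz": 0.0, "twist": 0.015, "fingers": 0.0},
    {"tx": 0.0, "ty": 0.0006, "tz": 0.0, "twist": 0.015, "fingers": 0.0},
    {"tx": 0.0, "ty": 0.0006, "tz": 0.0, "twist": 0.015, "fingers": 0.0},
    {"tx": 0.0, "ty": 0.0, "tz": 0.0, "twist": 0.0, "fingers": 0.0}
  ]
}}

```text
clock: 15.5
eef_pos: [568.0, 44.1, 197.6]
tool_rot: [3.141, -0.0, 0.638]
force: [0.7, 0.9, 2.0]
width: 12.2
gripper_force: 59.9
```

```bash
python3 st.py
```

```text
15.5 [567.977  44.054 197.643] [179.969  -0.015  36.572] [0.731 0.942 1.976] [ 0.066 -0.381  0.021] rel -60.62806035830765
```

>>> {"fn": "carry_out", "kwargs": {
  "moves": [
    {"tx": 0.0, "ty": 0.0006, "tz": 0.0, "twist": 0.012, "fingers": 0.0},
    {"tx": 0.0, "ty": 0.0006, "tz": 0.0, "twist": 0.01, "fingers": 0.0},
    {"tx": 0.0, "ty": 0.0, "tz": 0.0, "twist": 0.0, "fingers": 0.0},
    {"tx": 0.0, "ty": 0.0, "tz": 0.0, "twist": 0.0, "fingers": 0.0}
  ]
}}

```text
clock: 16.0
eef_pos: [568.1, 43.8, 197.6]
tool_rot: [3.141, -0.0, 0.57]
force: [1.5, 0.0, 2.4]
width: 12.0
gripper_force: 59.9
```

```bash
python3 st.py
```

```text
16.0 [568.105  43.801 197.632] [179.987  -0.016  32.657] [1.548 0.022 2.383] [ 0.082 -0.513  0.05 ] rel -64.54290383269598
```

Turned about 64° clockwise with the lock torque normal. Releasing and backing straight up.

>>> {"fn": "carry_out", "kwargs": {
  "moves": [
    {"tx": 0.0, "ty": 0.0, "tz": 0.0, "twist": 0.0, "fingers": 1.0},
    {"tx": 0.0, "ty": 0.0, "tz": 0.0, "twist": 0.0, "fingers": 1.0},
    {"tx": 0.0, "ty": 0.0, "tz": -0.06, "twist": 0.0, "fingers": 1.0},
    {"tx": 0.0, "ty": 0.0, "tz": -0.1, "twist": 0.0, "fingers": 1.0},
    {"tx": 0.0, "ty": 0.0, "tz": -0.12, "twist": 0.0, "fingers": 1.0},
    {"tx": 0.0, "ty": 0.0, "tz": -0.12, "twist": 0.0, "fingers": 1.0},
    {"tx": 0.0, "ty": 0.0, "tz": -0.1, "twist": 0.0, "fingers": 1.0},
    {"tx": 0.0, "ty": 0.0, "tz": 0.0, "twist": 0.0, "fingers": 1.0},
    {"tx": 0.0, "ty": 0.0, "tz": 0.0, "twist": 0.0, "fingers": 1.0},
    {"tx": 0.0, "ty": 0.0, "tz": 0.0, "twist": 0.0, "fingers": 1.0},
    {"tx": 0.0, "ty": 0.0, "tz": 0.0, "twist": 0.0, "fingers": 1.0},
    {"tx": 0.0, "ty": 0.0, "tz": 0.0, "twist": 0.0, "fingers": 1.0}
  ]
}}

```text
clock: 17.5
eef_pos: [567.7, 43.8, 347.1]
tool_rot: [-3.141, 0.001, 0.57]
force: [0.6, -1.1, -1.2]
width: 85.5
gripper_force: 0.0
```

>>> {"fn": "carry_out", "kwargs": {
  "moves": [
    {"tx": 0.0, "ty": 0.0, "tz": 0.0, "twist": 0.0, "fingers": 1.0},
    {"tx": 0.0, "ty": 0.0, "tz": 0.0, "twist": 0.0, "fingers": 1.0},
    {"tx": 0.0, "ty": 0.0, "tz": 0.0, "twist": 0.0, "fingers": 1.0},
    {"tx": 0.0, "ty": 0.0, "tz": 0.0, "twist": 0.0, "fingers": 1.0},
    {"tx": 0.0, "ty": 0.0, "tz": 0.0, "twist": 0.0, "fingers": 1.0},
    {"tx": 0.0, "ty": 0.0, "tz": 0.0, "twist": 0.0, "fingers": 1.0},
    {"tx": 0.0, "ty": 0.0, "tz": 0.0, "twist": 0.0, "fingers": 1.0},
    {"tx": 0.0, "ty": 0.0, "tz": 0.0, "twist": 0.0, "fingers": 1.0}
  ]
}}

```text
clock: 18.5
eef_pos: [567.9, 43.8, 347.6]
tool_rot: [-3.142, -0.0, 0.57]
force: [0.4, 0.4, 0.1]
width: 85.1
gripper_force: 0.0
```

Run:
```python
import st
from h import *
w=eyes.get_image("wrist");S=eyes.get_image("scene")
cv2.imwrite("pics/i.png",np.hstack([cv2.resize(w["color"],(400,300)),cv2.resize(S["color"][100:280,150:390],(400,300),interpolation=cv2.INTER_CUBIC)]))
```

```text
18.5 [567.929  43.815 347.603] [-179.998   -0.002   32.654] [0.379 0.371 0.091] [-0.031 -0.059  0.026] rel -64.54627371495434
```

View pics/i.png

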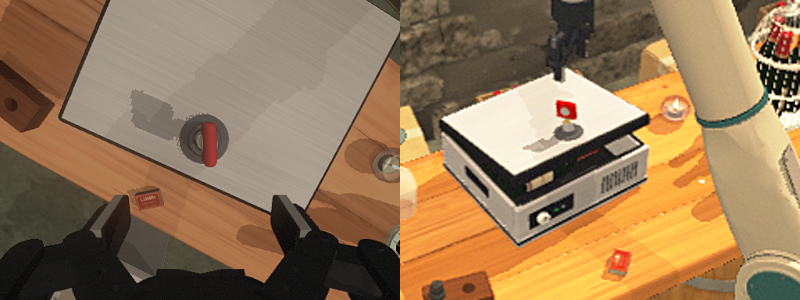

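The wrist view (left) shows the key standing in the lock at (210,143). The scene view (right) shows the lid raised ajar at (545,160), the key upright at (567,115), and the gripper clear of it. Handing in.

```bash
python3 -c "
from cell import job
print(job.finish_job())"
```

```text
the job is handed in; nothing more can be done
None
```

The chiller is unlocked and handed in at 18.6 s: the key dropped home under a few newtons, turned about 64° clockwise, and the last pictures show it standing in the lock with the lid ajar; I did not re-measure the glasses, cup or matchbox, but the arm kept clear of them.

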